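# Pass the test bay: clear the beaker and turn the status sign to green

## Task

The machine in this test bay has passed: its status sign must show green to the robot instead of orange. First move the measuring beaker, which stands in the way of the sign's swing, upright onto the middle of the round cork mat, then turn the sign half a turn about its axle (top edge going away from the robot) until it stands fully upright at its other stop. Do not knock the lamp above the sign, do not tip the beaker, and leave everything else where it stands.

Things in the scene. Friction and masses are not known exactly. Their poses are not given: they have to be found in the camera images.
- bay: Fixed lamp frame. Origin: on the table, straight below the middle of the sign's axle. x points from the robot's side to the back, y to the left along the axle, z up; it may be yawed. Base plate 8 mm thick, x -30 to +70 mm, 330 mm along y. Two posts 16 x 14 mm at y = -150 and +150 mm, x = 0, carry the lamp.
- lamp: White lamp bar fixed on the posts above the sign. Origin at its underside, 280 mm above the table, straight above the axle; axes as the bay's. 26 mm high, 330 mm long in y, from x -12 mm (edge towards the robot) to +50 mm: a tool pointing straight down has no room at the sign; come in leaning, from the robot's side.
- axle (a point): Middle of the sign's axle, 105 mm above the table; axes as the bay's. The axle is a 6 mm rod along the bay's y between the posts. The sign on it is a flat panel 160 mm wide (y), 90 mm high, 8 mm thick, pivoted at its centre: each half reaches 45 mm from the axle. One face is orange with a white bar, the other green with a white disc.
- sign (a joint): Angle of the sign, rad. 0: upright, orange face towards the robot; grows as the top edge moves away from the robot; 1.571: level, orange up; 3.142: upright again, green face towards the robot. Hard stops at 0 and 3.142; it starts between 0 and 0.3. Balanced; light friction (0.03 N m, 0.7 N at the edge) keeps it where it is left.
- cup_mid (a point): Centre, half-way up, of the pale open plastic beaker, 120 mm high, 64 mm across at the rim and a little narrower at its foot, wall 3 mm, 60 to 130 g, loose. z is its own upright axis. It starts on the table just in front of the sign (on the robot's side), inside the sign's swing.
- mat: Round cork mat, 110 mm across, 4 mm thick, fixed; origin at the centre of its underside on the table.
- bottle: Bystander: blue bottle with white cap, 58 mm across, 170 mm high, loose; origin at centre of its foot.
- jar: Bystander: amber jar with black cap, 68 mm across, 100 mm high, loose; origin at centre of its foot.
- can: Bystander: red-labelled can, 64 mm across, 130 mm high, loose; origin at centre of its foot.
- tape: Bystander: yellow tape roll lying flat, 64 mm across, 22 mm high, loose; origin at centre of its underside.
- meter: Bystander: grey pocket meter, 75 x 50 x 26 mm, loose; origin at centre of its underside.
- brewhead: Bystander: black brew head, 60 mm across, 40 mm high, loose, behind the sign; origin at centre of its underside.
- driver: Bystander: screwdriver lying behind the sign, loose.
Not all that is in view belongs to the job. What is shaped like the part that bears cup_mid but purple or turquoise is not meant. Of the things that look like the mat, the smallest one is meant.

How it is judged:
On the way, in this order (a step that is already met when the one before it is completed fails the run):
1. the beaker stands upright on the mat (horizontal distance between cup_mid and mat below 0.03 m and height (world z) of cup_mid below 0.07 m and angle between cup_mid's own z axis and vertical below 0.1 rad), for 0.2 s.
2. the sign is turned to green, upright (value of joint sign above 2.97 rad), for 0.2 s.
At the end, for the whole second after the job is handed in: The sign shows green to the robot and stands within 10 degrees of its far stop; the beaker stands upright on the mat, its centre within 30 mm of the mat's centre (all of step 1 and value of joint sign above 2.97 rad); the robot touches nothing.
It fails at once if the lamp is knocked (more than 8 N) (contact force between anything else and lamp above 8 N).
It fails at once if the beaker is tipped more than 35 degrees (angle between cup_mid's own z axis and vertical above 0.6 rad).
It fails at once if a bystander is moved more than 25 mm (distance of any of bottle, jar, can, tape, meter, brewhead, driver from where it was at the start of the episode above 0.025 m).
It also fails if it takes over 72 s, if anything falls off the work surface, if the arm or the gripper's body presses on something with over 40 N, if the wrist force passes 120 N, or if a joint passes its speed limit or range.

## Robot

A 7-joint arm with a two-finger parallel gripper is mounted at the origin on the work surface. World frame = base frame: x ahead of the robot, y to its left, z up, the work surface at z = 0. Lengths are in m, angles in rad, forces in N, time in s.
With the tool pointing down it reaches from about 0.4 to 0.85 m from the base axis. Payload 10.4 kg.
Tool frame: the origin (TCP) lies midway between the tips of the shut fingers; the grasp point (between the pads) lies 19 mm behind it (manip.hold_point_z is the distance from the TCP to the grasp point, in m); z points along the fingers, y is the line along which they close (so a half turn about z gives the same grasp; the last joint's range is limited). The gripper opens to 85 mm and grips with 20 to 120 N. Pads are 22 mm wide; open, the fingers measure 114 mm over their backs; the gripper's body (76 mm by 85 mm) begins 54 mm behind the grasp point. The pads swing forward as they close: fully open they stand 13 mm farther back than shut.
Start: joints at [-1.301, 0.332, -0.065, 1.46, 0.022, 1.35, -0.088], TCP at [0.18, 0.598, 0.231] pointing down, gripper open.
Joint ranges: [-2.6, 2.6], [-0.5, 2.12], [-1.47, 1.34], [0.16, 2.42], [-1.27, 4.41], [0.06, 2.06], [-2.6, 2.6]. Speed limits (rad/s): [2.22, 2.22, 2.79, 2.79, 3.14, 3.14, 3.14].

## Interface

Orientations are given as a unit quaternion [x, y, z, w].
In Python, from workcell import manip, camera, ticket, boxes_of, outline_of gives the robot as it stands.
- The arm moves only by the tool carry_out, never from a script. Its argument "deltas" is a list of rows, each a list of 5 numbers: the shift along the tool's x, y, z as a fraction of full scale, then the turn about the tool's z as a fraction of full scale, then the opening, from -1 (shut) to 1 (fully open), so that 0 is half open. In form: [[tx, ty, tz, spin, gripper], ...]. A call has 1 to 20 rows; each row is the pose to reach, as a shift and turn from the pose commanded when the call began, along the tool's axes at that moment; what a row does not reach only later rows make up. Full scale, the value 1, is 150 mm for a shift and 30 degrees for a turn. A row lasts 1/8 s, in which the tool goes at most 62.5 mm and 10.7 degrees, less where a joint would pass 70% of its speed; a pose out of reach is approached as far as the arm can. A call with a number of a shift or a turn outside -1 to 1 is refused whole. A call with a gripper value outside its range is refused whole. The fingers move at their own pace and stop on an object; "force" is the grip in N (left out, the last holds). Time passes only in rows, so rows that repeat a pose let the fingers close. It gives the time, the measured TCP pose, the force, the opening and the grip force at its end, in the units of the state.
- manip.get_obs(): the state, without advancing time (a new reading comes with each control period).
- camera(name): name is "scene" or "side" or "wrist"; returns a dict with "img" (384x512x3 uint8, red, green, blue), "depth" (384x512 float32, m along the optical axis (not along the pixel's ray), 0 where there is no reading), "vertical_fov" (degrees; the focal length in pixels is half the picture's height over the tangent of half this angle, whatever the lens; pixels are square), "cx", "cy" (the principal point, pixels), "R" (3x3) and "t" (3): a world point X has camera coordinates R X + t. Camera axes: x right, y down, z forward; pixel columns grow to the right and rows downward; lengths in m; the calibration is good to about 2 mm. A picture is of the moment at which its call begins.
- ticket.hand_in(): hands the job in; it is judged then, once.
Trained networks look in a picture, given as the dict that the camera call returned (one of the last four; its "shot" number tells which), for a name from the list of things; names that differ only in an ending like _2 or _b are one class to them, and where a whole thing is asked for, a point or a joint stands for the part that bears it (a point fixed in the world has none). Each returns a list of dicts, best first, with "conf" (0 to 1); they miss things now and then, are a little off and sometimes report something else, mostly with a low value. They report only what shows in the picture. A call takes as long as a camera call. They do not tell look-alikes from the thing itself.
- boxes_of(query, picture): "position" ([x, y, z] in m, in world coordinates, good to about 4 mm: the middle of the surface that is visible of it).
- outline_of(query, picture): "region" (384x512 bool, what is visible of it).
The state is a dict: "clock": time; "joint_pos": joint angles; "joint_velocities": joint speeds; "tau": joint torques, N m; "position": TCP position; "ee_rot": TCP orientation; "ft_force": force on the tool from outside, world axes, zero at the start; "torque": the same for the moment, N m; "grip_width": opening from 0.0 (shut) to 1.0 (fully open); "grasp_force": force on a finger pad.
Only numpy, scipy, OpenCV 4.12 (cv2) and the standard library are available. Lean on these libraries where they do the work, as an engineer would, in place of code of your own. Each camera call takes 0.05 s, during which the arm holds its last target. There are 200 camera calls.

## Working session

There is one attempt and no reset: what is moved stays moved. The work goes in short steps, Python scripts to look and compute and a tool call to move; the robot and the scene stay as the last step left them, time stands still between calls to the robot, and variables do not carry over. Pictures are saved under pics/ and viewed, at most 10 in all, crops included, and the job is handed in when it is done.

Besides the shell and the picture viewer there is one more tool, called after "Emit:" by a JSON object that holds its "method" and its "body", one argument or row to a line. carry_out: Moves the arm, as the interface text tells. Its arguments: {"type":"object","properties":{"deltas":{"type":"array","items":{"type":"array","items":{"type":"number"}}},"force":{"type":"number"}},"required":["deltas"]}

```bash
mkdir -p pics; ls; cat > h.py <<'E'
import numpy as np,cv2
from scipy.spatial.transform import Rotation as Ro
from workcell import manip,camera,ticket,boxes_of,outline_of
def cloud(p):
    h,w=p["depth"].shape; f=h/2/np.tan(np.radians(p["vertical_fov"])/2)
    v,u=np.mgrid[:h,:w]; d=p["depth"]
    c=np.stack([(u-p["cx"])/f*d,(v-p["cy"])/f*d,d],-1)
    return (c-p["t"])@p["R"]   # R^T (c-t)
def pix(p,X):
    f=p["depth"].shape[0]/2/np.tan(np.radians(p["vertical_fov"])/2)
    c=p["R"]@np.array(X)+p["t"]; return np.round([p["cx"]+f*c[0]/c[2],p["cy"]+f*c[1]/c[2]],0)
def save(p,n): cv2.imwrite(f"pics/{n}.png",p["img"][:,:,::-1])
E
python3 - <<'E'
from h import *
o=manip.get_obs(); print(o); print(Ro.from_quat(o["ee_rot"]).as_matrix().round(3))
ims=[]
for c in("scene","side"):
    p=camera(c); ims.append(p["img"][:,:,::-1]); 
    print(c,"cam at",(-p["R"].T@p["t"]).round(3))
    for n in["cup_mid","mat","sign","lamp","bay","bottle","jar","can","tape","meter","brewhead","driver"]:
        print(n,[(np.round(b["position"],3).tolist(),round(b["conf"],2),pix(p,b["position"]).tolist()) for b in boxes_of(n,p)])
    cv2.imwrite(f"pics/{c}0.png",ims[-1])
E
```

```text
pics
{'clock': 0.0, 'joint_pos': array([-1.30057913,  0.33287691, -0.06475417,  1.46095053,  0.02165601,
        1.34986874, -0.08848017]), 'joint_velocities': array([-0.00092825,  0.00115809,  0.00032476,  0.00144097,  0.00140514,
       -0.00068304, -0.00041484]), 'tau': array([-3.60315125e-04, -6.25450945e+01,  4.88797983e-02, -3.91593719e+01,
        1.62358180e-02,  1.01892895e-02,  3.03707886e-06]), 'position': array([0.18029154, 0.5980458 , 0.23050853]), 'ee_rot': array([ 1.45834354e-01,  9.89308772e-01, -7.00941035e-04, -5.22345093e-05]), 'ft_force': array([ 0.13268085, -1.3465197 ,  1.13937925]), 'torque': array([-0.03229458, -0.01838573,  0.0267651 ]), 'grasp_force': 0.0, 'grip_width': 1.0024411650624772}
[[-0.957  0.289 -0.   ]
 [ 0.289  0.957 -0.001]
 [-0.    -0.001 -1.   ]]
scene cam at [1.171 0.779 0.953]
cup_mid [([0.48, -0.052, 0.086], 0.86, [275.0, 186.0]), ([0.504, 0.114, 0.087], 0.71, [300.0, 214.0]), ([0.603, 0.004, 0.088], 0.63, [256.0, 207.0])]
mat [([0.555, 0.368, 0.004], 0.74, [340.0, 289.0]), ([0.722, 0.341, 0.008], 0.72, [291.0, 310.0]), ([0.389, 0.441, 0.00
[... 830 characters left out ...]
[285.0, 209.0])]
mat [([0.378, 0.429, 0.003], 0.68, [158.0, 170.0]), ([0.552, 0.365, -0.002], 0.62, [205.0, 168.0])]
sign [([0.655, -0.047, 0.113], 0.81, [276.0, 211.0])]
lamp [([0.676, -0.075, 0.306], 0.58, [291.0, 170.0])]
bay [([0.666, -0.084, 0.156], 0.74, [286.0, 209.0])]
bottle [([0.545, -0.362, 0.106], 0.8, [295.0, 310.0])]
jar [([0.44, 0.259, 0.069], 0.71, [184.0, 180.0])]
can [([0.43, -0.304, 0.111], 0.72, [246.0, 308.0])]
tape [([0.598, 0.13, 0.021], 0.69, [238.0, 199.0])]
meter [([0.431, -0.304, 0.112], 0.61, [246.0, 307.0]), ([0.55, -0.198, 0.021], 0.59, [268.0, 276.0])]
brewhead [([0.76, 0.027, 0.019], 0.5, [291.0, 205.0])]
driver [([0.743, -0.184, 0.021], 0.56, [319.0, 250.0])]
```

```bash
python3 - <<'E'
import cv2
a=cv2.imread("pics/scene0.png")[120:330,170:430]; b=cv2.imread("pics/side0.png")[140:340,140:340]
cv2.imwrite("pics/sc_crop.png",cv2.resize(a,(780,600),interpolation=cv2.INTER_CUBIC))
cv2.imwrite("pics/si_crop.png",cv2.resize(b,(600,600),interpolation=cv2.INTER_CUBIC))
E
```

```text
(no output)
```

View pics/sc_crop.png

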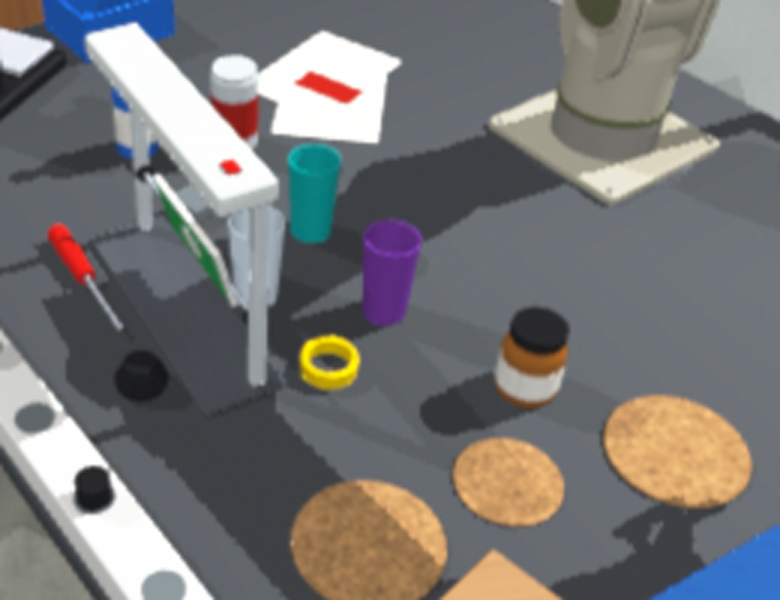

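View pics/si_crop.png

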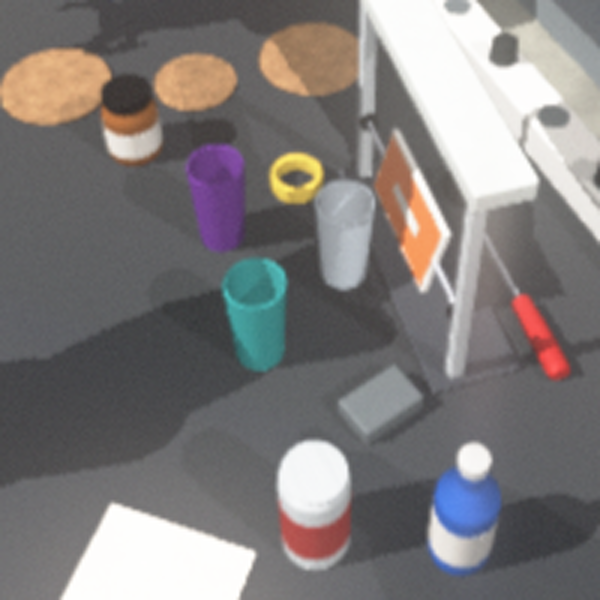

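The turquoise beaker (scene 275,186), the purple one (300,214) and the pale one (256,207) all match cup_mid. The pale one is meant, because purple and turquoise are excluded. Three mats are visible: (340,289), (291,310) and (395,279). The one at (340,289) is clearly the smallest in the crop, so that is the target.

```bash
cat >> h.py <<'E'
def circ(P):
    A=np.c_[2*P[:,:2],np.ones(len(P))]; s=np.linalg.lstsq(A,(P[:,:2]**2).sum(1),rcond=None)[0]
    return s[:2].round(4),np.sqrt(s[2]+s[0]**2+s[1]**2).round(4)
def region(n,p,near=None):
    L=outline_of(n,p); C=cloud(p)
    out=[]
    for o in L:
        P=C[o["region"]&(p["depth"]>0)]
        if len(P): out.append((o["conf"],P))
    if near is not None: out.sort(key=lambda a:np.linalg.norm(np.median(a[1],0)[:2]-near))
    return out
E
python3 - <<'E'
from h import *
for c in("scene","side"):
    p=camera(c); print(c)
    for cf,P in region("mat",p):
        lo,hi=np.percentile(P[:,:2],[1,99],axis=0); print("mat",round(cf,2),((lo+hi)/2).round(3),(hi-lo).round(3),np.median(P[:,2]).round(3))
    for cf,P in region("cup_mid",p)[:4]:
        T=P[(P[:,2]>.108)&(P[:,2]<.13)]; 
        print("cup",round(cf,2),np.median(P,0).round(3),len(T),circ(T) if len(T)>5 else"", P[:,2].max().round(3))
    for n in("lamp","sign"):
      for cf,P in region(n,p)[:1]:
        if n=="lamp":P=P[P[:,2]>.3]
        r=cv2.minAreaRect(P[:,:2].astype(np.float32)*1000); print(n,cf,len(P),r,np.percentile(P,[1,50,99],axis=0).round(3).tolist())
E
```

```text
scene
mat 0.85 [0.383 0.436] [0.142 0.136] 0.004
mat 0.8 [0.717 0.341] [0.139 0.14 ] 0.004
mat 0.68 [0.554 0.365] [0.103 0.102] 0.003
cup 0.87 [0.602 0.003 0.087] 51 (array([ 0.599 , -0.0072]), np.float64(0.0298)) 0.121
cup 0.85 [0.502 0.111 0.084] 119 (array([0.4926, 0.1004]), np.float64(0.0299)) 0.122
cup 0.77 [ 0.481 -0.055  0.086] 102 (array([ 0.4709, -0.0677]), np.float64(0.03)) 0.123
lamp 0.64 1359 ((683.0770263671875, -38.11195373535156), (331.24468994140625, 62.987632751464844), 82.41171264648438) [[0.64, -0.196, 0.3], [0.687, -0.012, 0.305], [0.73, 0.124, 0.31]]
sign 0.67 277 ((634.0277709960938, 41.57024383544922), (180.25521850585938, 60.52802276611328), 55.07621765136719) [[0.568, -0.039, 0.02], [0.604, -0.001, 0.091], [0.641, 0.048, 0.141]]
side
mat 0.87 [0.382 0.43 ] [0.133 0.134] 0.006
mat 0.85 [0.712 0.339] [0.137 0.137] 0.006
mat 0.78 [0.553 0.367] [0.104 0.112] 0.004
mat 0.45 [0.45  0.296] [0.082 0.105] 0.07
cup 0.92 [ 0.466 -0.083  0.083] 132 (array([ 0.4682, -0.0699]), np.float64(0.0297)) 0.123
cup 0.72 [ 0.594 -0.023  0.083] 131 (array([ 0.5959, -0.0103]), np.float64(0.03)) 0.123
cup 0.55 [0.489 0.082 0.086] 127 (array([0.4902, 0.0982]), np.float64(0.03)) 0.124
lamp 0.64 1741 ((679.1136474609375, -40.811370849609375), (332.91400146484375, 62.929481506347656), 82.2479476928711) [[0.631, -0.203, 0.301], [0.675, -0.069, 0.307], [0.722, 0.116, 0.311]]
sign 0.97 671 ((685.4937744140625, -12.19256591796875), (219.25112915039062, 70.99797821044922), 82.38700103759766) [[0.64, -0.117, 0.047], [0.658, -0.045, 0.115], [0.68, 0.043, 0.152]]
```

Emit:
{"method": "carry_out", "body": {
  "deltas": [
    [-0.96, -0.77, 0, 0, 1],
    [-0.96, -0.77, 0, 0, 1],
    [-0.96, -0.77, 0, 0, 1],
    [-0.96, -0.77, 0, 0, 1]
  ]
}}

```text
clock: 2.3
position: [0.2887, 0.4426, 0.232]
ee_rot: [0.15, 0.989, 0.0, 0.001]
ft_force: [-0.8, 1.5, -0.3]
grip_width: 0.994
grasp_force: 0.0
```

Emit:
{"method": "carry_out", "body": {
  "deltas": [
    [-0.96, -0.77, 0, 0, 1],
    [-0.96, -0.77, 0, 0, 1],
    [-0.96, -0.77, 0, 0, 1],
    [-0.96, -0.77, 0, 0, 1]
  ]
}}

```text
clock: 2.8
position: [0.3919, 0.2909, 0.2317]
ee_rot: [0.149, 0.989, 0.0, 0.0]
ft_force: [-1.2, 0.2, 0.7]
grip_width: 1.001
grasp_force: 0.0
```

Emit:
{"method": "carry_out", "body": {
  "deltas": [
    [-0.96, -0.77, 0, 0, 1],
    [-0.96, -0.77, 0, 0, 1],
    [-0.96, -0.77, 0, 0, 1],
    [-0.96, -0.77, 0, 0, 1]
  ]
}}

```text
clock: 3.3
position: [0.4958, 0.139, 0.2314]
ee_rot: [0.149, 0.989, -0.0, 0.001]
ft_force: [-0.3, 0.5, 0.3]
grip_width: 1.002
grasp_force: 0.0
```

Emit:
{"method": "carry_out", "body": {
  "deltas": [
    [-0.85, -0.75, 0, -0.3, 1],
    [-0.85, -0.75, 0, -0.3, 1],
    [-0.85, -0.75, 0, -0.3, 1],
    [-0.85, -0.75, 0, -0.3, 1],
    [-0.85, -0.75, 0, -0.3, 1]
  ]
}}

```text
clock: 3.92
position: [0.5835, 0.0001, 0.2309]
ee_rot: [0.067, 0.998, 0.0, -0.0]
ft_force: [0.3, -0.5, 0.5]
grip_width: 0.997
grasp_force: 0.0
```

```bash
cat >> h.py <<'E'
def togo(X):
    o=manip.get_obs(); M=Ro.from_quat(o["ee_rot"]).as_matrix(); return (M.T@(np.array(X)-o["position"])/.15).round(3), M.round(3).tolist()
E
python3 - <<'E'
from h import *
p=camera("wrist"); save(p,"w1")
for cf,P in region("cup_mid",p,[.597,-.009])[:2]:
    T=P[P[:,2]>.112]; print(round(cf,2),len(T),circ(T),P[:,2].max())
print(togo([.5965,-.009,.08]))
E
```

```text
0.86 1087 (array([ 0.5955, -0.0102]), np.float64(0.0298)) 0.12128894876253087
0.79 1596 (array([ 0.4688, -0.0691]), np.float64(0.0298)) 0.12096487042688575
(array([-0.096, -0.05 ,  1.008]), [[-0.991, 0.132, -0.0], [0.132, 0.991, 0.001], [0.0, 0.001, -1.0]])
```

Emit:
{"method": "carry_out", "body": {
  "deltas": [
    [-0.09, -0.06, 0, 0, 1],
    [-0.09, -0.06, 0.3, 0, 1],
    [-0.09, -0.06, 0.6, 0, 1],
    [-0.09, -0.06, 0.85, 0, 1],
    [-0.09, -0.06, 1, 0, 1],
    [-0.09, -0.06, 1, 0, 1],
    [-0.09, -0.06, 1, 0, 0.2],
    [-0.09, -0.06, 1, 0, 0.2],
    [-0.09, -0.06, 1, 0, -0.2],
    [-0.09, -0.06, 1, 0, -0.2],
    [-0.09, -0.06, 1, 0, -0.2],
    [-0.09, -0.06, 1, 0, -0.2]
  ],
  "force": 25
}}

```text
clock: 5.52
position: [0.597, -0.013, 0.083]
ee_rot: [0.068, 0.998, 0.0, 0.001]
ft_force: [1.0, 1.2, 6.5]
grip_width: 0.741
grasp_force: 27.4
```

Emit:
{"method": "carry_out", "body": {
  "deltas": [
    [0.03, 0, -0.2, 0, -0.2],
    [0.06, 0, -0.4, 0, -0.2],
    [0.1, 0, -0.7, 0, -0.2],
    [0.1, 0, -1, 0, -0.2],
    [0.1, 0, -1, 0, -0.2]
  ]
}}

```text
clock: 6.15
position: [0.5826, -0.0115, 0.2354]
ee_rot: [0.068, 0.998, 0.001, 0.003]
ft_force: [0.4, -0.8, -1.1]
grip_width: 0.741
grasp_force: 28.1
```

```bash
python3 - <<'E'
from h import *
print(manip.get_obs()["position"].round(4),togo([.554,.366,.228]))
p=camera("wrist")
for cf,P in region("cup_mid",p,[.58,-.01])[:2]:
    print(round(cf,2),np.percentile(P,[1,50,99],axis=0).round(3).tolist(), circ(P[P[:,2]>np.percentile(P[:,2],80)]))
E
```

```text
[ 0.5826 -0.0115  0.2354] (array([0.53 , 2.468, 0.051]), [[-0.991, 0.136, 0.007], [0.136, 0.991, 0.001], [-0.006, 0.002, -1.0]])
0.64 [[0.55, -0.043, 0.159], [0.597, -0.013, 0.248], [0.61, 0.017, 0.273]] (array([ 0.5804, -0.0131]), np.float64(0.0297))
0.74 [[0.44, -0.1, -0.001], [0.461, -0.083, 0.078], [0.498, -0.039, 0.12]] (array([ 0.4689, -0.0693]), np.float64(0.0299))
```

Emit:
{"method": "carry_out", "body": {
  "deltas": [
    [0.05, 0.25, 0, 0, -0.2],
    [0.1, 0.55, 0, 0, -0.2],
    [0.18, 0.82, 0, 0, -0.2]
  ]
}}

```text
clock: 6.62
position: [0.5698, 0.1157, 0.2295]
ee_rot: [0.068, 0.998, -0.0, -0.001]
ft_force: [-0.3, 0.3, -0.8]
grip_width: 0.741
grasp_force: 28.1
```

Emit:
{"method": "carry_out", "body": {
  "deltas": [
    [0.06, 0.3, 0, 0, -0.2],
    [0.12, 0.6, 0, 0, -0.2],
    [0.18, 0.82, 0, 0, -0.2]
  ]
}}

```text
clock: 7.0
position: [0.5594, 0.2418, 0.2293]
ee_rot: [0.067, 0.998, -0.001, -0.001]
ft_force: [0.8, -0.2, -1.6]
grip_width: 0.738
grasp_force: 28.2
```

Emit:
{"method": "carry_out", "body": {
  "deltas": [
    [0.06, 0.3, 0, 0, -0.2],
    [0.12, 0.6, 0, 0, -0.2],
    [0.18, 0.82, 0, 0, -0.2],
    [0.18, 0.82, 0, 0, -0.2]
  ]
}}

```text
clock: 7.5
position: [0.5483, 0.3685, 0.2286]
ee_rot: [0.065, 0.998, -0.001, -0.002]
ft_force: [0.3, -0.3, -0.7]
grip_width: 0.742
grasp_force: 28.2
```

```bash
python3 - <<'E'
from h import *
print(manip.get_obs()["position"].round(4),togo([.555,.3675,.087]))
p=camera("wrist"); C=cloud(p); g=(p["img"][...,0].astype(int)-p["img"][...,2]>35)&(C[...,2]<.012)&(C[...,2]>-.005)&(p["depth"]>0)
n,l,s,_=cv2.connectedComponentsWithStats(g.astype(np.uint8))
for i in range(1,n):
    if s[i,4]>300:
        P=C[l==i]; lo,hi=np.percentile(P[:,:2],[.5,99.5],axis=0); print(s[i,4],((lo+hi)/2).round(4),(hi-lo).round(3))
for cf,P in region("cup_mid",p,[.555,.366])[:1]: print(np.percentile(P,[1,50,99],axis=0).round(3).tolist(), circ(P[P[:,2]>np.percentile(P[:,2],80)]))
E
```

```text
[0.5483 0.3685 0.2286] (array([-0.049,  0.001,  0.944]), [[-0.991, 0.13, -0.004], [0.13, 0.991, -0.001], [0.003, -0.002, -1.0]])
7006 [0.4218 0.4309] [0.063 0.134]
5038 [0.5389 0.3624] [0.081 0.106]
521 [0.6066 0.1268] [0.074 0.081]
616 [0.6039 0.1283] [0.043 0.035]
640 [0.7221 0.5773] [0.02  0.131]
[[0.516, 0.338, 0.152], [0.562, 0.367, 0.241], [0.576, 0.396, 0.266]] (array([0.5465, 0.367 ]), np.float64(0.0297))
```

Emit:
{"method": "carry_out", "body": {
  "deltas": [
    [-0.05, 0, 0.2, 0, -0.2],
    [-0.05, 0, 0.5, 0, -0.2],
    [-0.05, 0, 0.75, 0, -0.2],
    [-0.05, 0, 0.88, 0, -0.2],
    [-0.05, 0, 0.94, 0, -0.2],
    [-0.05, 0, 0.97, 0, -0.2],
    [-0.05, 0, 0.97, 0, -0.2],
    [-0.05, 0, 0.97, 0, 0.6],
    [-0.05, 0, 0.97, 0, 1],
    [-0.05, 0, 0.97, 0, 1],
    [-0.05, 0, 0.97, 0, 1],
    [-0.05, 0, 0.8, 0, 1],
    [-0.05, 0, 0.5, 0, 1],
    [-0.05, 0, 0.2, 0, 1],
    [-0.05, 0, 0, 0, 1]
  ]
}}

```text
clock: 9.48
position: [0.5585, 0.3645, 0.2339]
ee_rot: [0.068, 0.998, 0.001, 0.001]
ft_force: [0.1, 0.2, -1.0]
grip_width: 0.999
grasp_force: 0.0
```

```bash
python3 - <<'E'
from h import *
o=manip.get_obs();print(o["position"].round(4),o["joint_pos"].round(3))
p=camera("scene")
for cf,P in region("cup_mid",p,[.555,.366])[:1]: print(np.percentile(P,[1,50,99],axis=0).round(3).tolist(), circ(P[(P[:,2]>.112)]))
E
```

```text
[0.5585 0.3645 0.2339] [-0.873  0.429  0.317  1.352 -0.133  1.379  0.877]
[[0.529, 0.338, 0.004], [0.57, 0.373, 0.086], [0.591, 0.399, 0.125]] (array([0.5606, 0.3689]), np.float64(0.03))
```

Emit:
{"method": "carry_out", "body": {
  "deltas": [
    [0, 0, -0.4, 0, 1],
    [0, 0, -0.8, 0, 1],
    [-0.4, 0.3, -0.8, 0, 1],
    [-0.75, 0.65, -0.8, 0, 1],
    [-0.75, 0.65, -0.8, 0, 1]
  ]
}}

```text
clock: 10.2
position: [0.68, 0.4441, 0.3507]
ee_rot: [0.068, 0.998, -0.0, -0.0]
ft_force: [0.4, 1.3, 0.3]
grip_width: 0.996
grasp_force: 0.0
```

Emit:
{"method": "carry_out", "body": {
  "deltas": [
    [-0.4, 0.3, 0, 0, 1],
    [-0.75, 0.65, 0, 0, 1],
    [-0.75, 0.65, 0, 0, 1],
    [-0.75, 0.65, 0, 0, 1]
  ]
}}

```text
clock: 10.7
position: [0.6899, 0.4292, 0.3671]
ee_rot: [0.072, 0.997, -0.003, -0.014]
ft_force: [0.9, -0.6, 2.8]
grip_width: 0.999
grasp_force: 0.0
```

```bash
python3 - <<'E'
from h import *
o=manip.get_obs();print(o["position"].round(4),o["joint_pos"].round(3),togo([0,0,0])[1])
E
```

```text
[0.6899 0.4292 0.3671] [-0.683  1.067  1.317  0.168 -1.245  2.053  0.92 ] [[-0.989, 0.143, -0.029], [0.143, 0.99, -0.004], [0.028, -0.008, -1.0]]
```

Emit:
{"method": "carry_out", "body": {
  "deltas": [
    [0.2, -0.2, 0, 0, 1],
    [0.4, -0.33, 0, 0, 1],
    [0.4, -0.33, 0, 0, 1],
    [0.4, -0.33, 0, 0, 1]
  ]
}}

```text
clock: 11.2
position: [0.6212, 0.39, 0.3688]
ee_rot: [0.071, 0.997, -0.002, -0.016]
ft_force: [0.5, 0.9, -0.3]
grip_width: 1.0
grasp_force: 0.0
```

```bash
python3 - <<'E'
from h import *
o=manip.get_obs();print(o["position"].round(4),o["joint_pos"].round(3),togo([0,0,0])[1])
E
```

```text
[0.6212 0.39   0.3688] [-1.081  0.865  1.304  0.819 -0.883  1.903  1.175] [[-0.989, 0.143, -0.032], [0.143, 0.99, -0.002], [0.031, -0.006, -0.999]]
```

Emit:
{"method": "carry_out", "body": {
  "deltas": [
    [0.09, -0.4, -0.1, 0, 1],
    [0.18, -0.8, -0.18, 0, 1],
    [0.18, -0.97, -0.18, 0, 1],
    [0.18, -0.97, -0.18, 0, 1]
  ]
}}

```text
clock: 11.7
position: [0.577, 0.2477, 0.3997]
ee_rot: [0.073, 0.997, -0.001, -0.013]
ft_force: [-0.1, 0.5, 0.4]
grip_width: 0.999
grasp_force: 0.0
```

Emit:
{"method": "carry_out", "body": {
  "deltas": [
    [0.09, -0.4, -0.1, 0, 1],
    [0.18, -0.8, -0.18, 0, 1],
    [0.18, -0.97, -0.18, 0, 1],
    [0.18, -0.97, -0.18, 0, 1]
  ]
}}

```text
clock: 12.2
position: [0.5303, 0.1085, 0.4284]
ee_rot: [0.073, 0.997, -0.001, -0.013]
ft_force: [0.2, 0.7, 0.2]
grip_width: 1.003
grasp_force: 0.0
```

Emit:
{"method": "carry_out", "body": {
  "deltas": [
    [0.09, -0.4, -0.1, 0, 1],
    [0.18, -0.8, -0.18, 0, 1],
    [0.18, -0.97, -0.18, 0, 1],
    [0.18, -0.97, -0.18, 0, 1]
  ]
}}

```text
clock: 12.7
position: [0.4834, -0.0316, 0.4574]
ee_rot: [0.073, 0.997, -0.001, -0.013]
ft_force: [0.5, 0.4, -0.2]
grip_width: 1.0
grasp_force: 0.0
```

```bash
cat > s.py <<'E'
from h import *
o=manip.get_obs();print(round(o["clock"],2),o["position"].round(4),o["joint_pos"].round(3),togo([0,0,0])[1])
E
python3 s.py; python3 -c "
from workcell import manip;print([a for a in dir(manip) if a[0]!='_'])"
```

```text
12.7 [ 0.4834 -0.0316  0.4574] [-1.39  -0.117  1.27   1.4    0.111  1.801  1.326] [[-0.989, 0.145, -0.026], [0.145, 0.989, 0.0], [0.026, -0.004, -1.0]]
['MotionError', 'get_obs', 'hold_point_z']
```

Emit:
{"method": "carry_out", "body": {
  "deltas": [
    [0, 0, -0.3, 0, 1],
    [0, 0, -0.6, 0, 1],
    [0, 0, -0.9, 0, 1],
    [0, 0, -0.9, 0, 1],
    [0, 0, -0.9, 0, 1]
  ]
}}

```text
clock: 13.32
position: [0.488, -0.0278, 0.5831]
ee_rot: [0.07, 0.997, -0.003, -0.01]
ft_force: [0.5, 0.3, -0.1]
grip_width: 0.997
grasp_force: 0.0
```

```bash
python3 s.py
```

```text
13.32 [ 0.488  -0.0278  0.5831] [-0.666  0.133  0.769  1.004 -0.098  2.059  1.484] [[-0.99, 0.14, -0.02], [0.141, 0.99, -0.005], [0.019, -0.007, -1.0]]
```

Emit:
{"method": "carry_out", "body": {
  "deltas": [
    [0, 0, -0.2, 0, 1],
    [0, 0, -0.4, 0, 1],
    [0, 0, -0.6, 0, 1],
    [0, 0, -0.6, 0, 1],
    [0, 0, -0.6, 0, 1]
  ]
}}

```text
clock: 13.95
position: [0.4841, -0.0291, 0.6151]
ee_rot: [0.071, 0.997, -0.002, 0.026]
ft_force: [0.1, 0.5, -0.0]
grip_width: 0.996
grasp_force: 0.0
```

```bash
python3 s.py
```

```text
13.95 [ 0.4841 -0.0291  0.6151] [-0.77   0.104  0.866  0.963 -0.086  2.058  1.478] [[-0.989, 0.141, 0.052], [0.141, 0.99, -0.007], [-0.052, -0.0, -0.999]]
```

Emit:
{"method": "carry_out", "body": {
  "deltas": [
    [0, 0, -0.5, 0, 1],
    [0, 0, -1, 0, 1],
    [0, 0, -1, 0, 1],
    [0, 0, -1, 0, 1],
    [0, 0, -1, 0, 1],
    [0, 0, -1, 0, 1]
  ]
}}

```text
clock: 14.7
position: [0.4783, -0.0293, 0.6516]
ee_rot: [0.071, 0.995, -0.001, 0.066]
ft_force: [0.4, -0.4, 0.4]
grip_width: 1.003
grasp_force: 0.0
```

```bash
python3 s.py
```

```text
14.7 [ 0.4783 -0.0293  0.6516] [-1.051  0.084  1.166  0.916 -0.091  2.058  1.49 ] [[-0.981, 0.141, 0.132], [0.141, 0.99, -0.011], [-0.132, 0.008, -0.991]]
```

Emit:
{"method": "carry_out", "body": {
  "deltas": [
    [0, 0, -1, 0, 0],
    [0, 0, -1, 0, -1],
    [0, 0, -1, 0, -1],
    [0, 0, -1, 0, -1]
  ]
}}

```text
clock: 15.2
position: [0.513, -0.0503, 0.6474]
ee_rot: [0.079, 0.994, 0.001, 0.069]
ft_force: [0.2, -2.2, -3.2]
grip_width: 0.145
grasp_force: 0.0
```

Emit:
{"method": "carry_out", "body": {
  "deltas": [
    [0, 0, -1, 0, -1],
    [0, 0, -1, 0, -1],
    [0, 0, -1, 0, -1],
    [0, 0, -1, 0, -1]
  ]
}}

```text
clock: 15.7
position: [0.4805, -0.0484, 0.6955]
ee_rot: [0.071, 0.991, 0.008, 0.115]
ft_force: [-0.1, -0.5, -0.3]
grip_width: 0.003
grasp_force: 0.0
```

```bash
python3 s.py
```

```text
15.7 [ 0.4805 -0.0484  0.6955] [-0.76   0.067  0.887  0.809 -0.09   2.058  1.496] [[-0.963, 0.139, 0.23], [0.143, 0.99, -0.0], [-0.227, 0.033, -0.973]]
```

Emit:
{"method": "carry_out", "body": {
  "deltas": [
    [-0.2, 0, -1, 0, -1],
    [-0.2, 0, -1, 0, -1],
    [-0.2, 0, -1, 0, -1],
    [-0.2, 0, -1, 0, -1]
  ]
}}

```text
clock: 16.2
position: [0.475, -0.0494, 0.7285]
ee_rot: [0.071, 0.986, 0.008, 0.152]
ft_force: [0.1, 0.2, 0.1]
grip_width: 0.001
grasp_force: 0.0
```

Emit:
{"method": "carry_out", "body": {
  "deltas": [
    [-0.3, 0, -1, 0, -1],
    [-0.3, 0, -1, 0, -1],
    [-0.3, 0, -1, 0, -1],
    [-0.3, 0, -1, 0, -1]
  ]
}}

```text
clock: 16.7
position: [0.4717, -0.0525, 0.7615]
ee_rot: [0.071, 0.98, 0.007, 0.188]
ft_force: [-0.0, -0.2, -0.7]
grip_width: 0.001
grasp_force: 0.0
```

```bash
python3 s.py
```

```text
16.7 [ 0.4717 -0.0525  0.7615] [-0.854  0.052  0.992  0.676 -0.089  2.058  1.5  ] [[-0.919, 0.136, 0.369], [0.141, 0.99, -0.013], [-0.367, 0.041, -0.929]]
```

Emit:
{"method": "carry_out", "body": {
  "deltas": [
    [-0.4, 0, -1, 0, -1],
    [-0.4, 0, -1, 0, -1],
    [-0.4, 0, -1, 0, -1],
    [-0.4, 0, -1, 0, -1]
  ]
}}

```text
clock: 17.2
position: [0.4684, -0.0562, 0.7938]
ee_rot: [0.071, 0.972, 0.007, 0.224]
ft_force: [-0.6, -0.2, -0.5]
grip_width: -0.002
grasp_force: 0.0
```

Emit:
{"method": "carry_out", "body": {
  "deltas": [
    [-0.5, 0, -1, 0, -1],
    [-0.5, 0, -1, 0, -1],
    [-0.5, 0, -1, 0, -1],
    [-0.5, 0, -1, 0, -1]
  ]
}}

```text
clock: 17.7
position: [0.4642, -0.0601, 0.8247]
ee_rot: [0.07, 0.963, 0.006, 0.259]
ft_force: [-0.1, -0.0, -0.5]
grip_width: 0.001
grasp_force: 0.0
```

Emit:
{"method": "carry_out", "body": {
  "deltas": [
    [-0.6, 0, -1, 0, -1],
    [-0.6, 0, -1, 0, -1],
    [-0.6, 0, -1, 0, -1],
    [-0.6, 0, -1, 0, -1]
  ]
}}

```text
clock: 18.2
position: [0.4586, -0.0641, 0.854]
ee_rot: [0.07, 0.954, 0.005, 0.292]
ft_force: [0.0, -0.2, 0.7]
grip_width: 0.004
grasp_force: 0.0
```

Emit:
{"method": "carry_out", "body": {
  "deltas": [
    [-0.7, 0, -1, 0, -1],
    [-0.7, 0, -1, 0, -1],
    [-0.7, 0, -1, 0, -1],
    [-0.7, 0, -1, 0, -1]
  ]
}}

```text
clock: 18.7
position: [0.4511, -0.0678, 0.8813]
ee_rot: [0.07, 0.944, 0.005, 0.324]
ft_force: [0.2, 0.7, 0.1]
grip_width: -0.0
grasp_force: 0.0
```

```bash
python3 s.py
```

```text
18.7 [ 0.4511 -0.0678  0.8813] [-0.425  0.096  0.716  0.349 -0.215  2.058  1.525] [[-0.781, 0.129, 0.612], [0.134, 0.99, -0.037], [-0.61, 0.054, -0.79]]
```

```bash
cat >> h.py <<'E'
A=np.array([.662,-.0365]); ex=np.array([.991,-.134]); ey=np.array([.134,.991])
def bay(x,y,z): return np.r_[A+(x*ex+y*ey)/1000,z/1000]
def inbay(P): d=(P[...,:2]-A)*1000; return np.stack([d@ex,d@ey,P[...,2]*1000],-1)
E
python3 - <<'E'
from h import *
p=camera("wrist");o=manip.get_obs();M=Ro.from_quat(o["ee_rot"]).as_matrix()
print("cam in tool",(M.T@(-p["R"].T@p["t"]-o["position"])).round(3))
print(togo(bay(-110,0,200))[0], bay(-110,0,200))
q=camera("side")
for cf,P in region("sign",q)[:1]:
    B=inbay(P); B=B[(abs(B[:,1])<85)&(B[:,2]>50)]; s=np.polyfit(B[:,2]-105,B[:,0],1); print("sign x vs z slope",s,np.arctan(s[0]),np.percentile(B,[2,98],axis=0).round(0))
E
```

```text
cam in tool [ 0.076 -0.001 -0.142]
[2.283 0.147 3.995] [ 0.55299 -0.02176  0.2    ]
sign x vs z slope [ 0.26353761 -5.03135552] 0.25767880254621983 [[-14. -80.  67.]
 [ 12.  74. 151.]]
```

Emit:
{"method": "carry_out", "body": {
  "deltas": [
    [0.2, 0.01, 0.3, 0, -1],
    [0.4, 0.02, 0.6, 0, -1],
    [0.46, 0.03, 0.8, 0, -1],
    [0.46, 0.03, 0.8, 0, -1]
  ]
}}

```text
clock: 19.35
position: [0.4713, -0.0569, 0.7434]
ee_rot: [0.068, 0.943, 0.005, 0.325]
ft_force: [0.2, -1.1, -0.2]
grip_width: 0.002
grasp_force: 0.0
```

Emit:
{"method": "carry_out", "body": {
  "deltas": [
    [0.2, 0.01, 0.3, 0, -1],
    [0.4, 0.02, 0.6, 0, -1],
    [0.46, 0.03, 0.8, 0, -1],
    [0.46, 0.03, 0.8, 0, -1]
  ]
}}

```text
clock: 19.85
position: [0.4912, -0.0492, 0.6059]
ee_rot: [0.069, 0.944, 0.004, 0.322]
ft_force: [-0.9, -0.7, 0.9]
grip_width: -0.001
grasp_force: 0.0
```

Emit:
{"method": "carry_out", "body": {
  "deltas": [
    [0.2, 0.01, 0.3, 0, -1],
    [0.4, 0.02, 0.6, 0, -1],
    [0.46, 0.03, 0.8, 0, -1],
    [0.46, 0.03, 0.8, 0, -1]
  ]
}}

```text
clock: 20.35
position: [0.5116, -0.04, 0.4711]
ee_rot: [0.07, 0.944, 0.004, 0.323]
ft_force: [-1.1, 0.3, 1.0]
grip_width: 0.0
grasp_force: 0.0
```

```bash
python3 s.py; python3 -c "
from h import *
print(togo(bay(-110,0,200))[0],inbay(manip.get_obs()['position']))"
```

```text
20.35 [ 0.5116 -0.04    0.4711] [-0.476 -0.477  0.252  1.852  0.313  1.122  1.166] [[-0.781, 0.129, 0.61], [0.134, 0.99, -0.038], [-0.609, 0.052, -0.791]]
[0.902 0.061 1.593] [-148.54357455  -23.57151391  471.05324746]
```

Emit:
{"method": "carry_out", "body": {
  "deltas": [
    [0.1, 0.02, 0.4, 0, -1],
    [0.25, 0.05, 0.8, 0, -1],
    [0.4, 0.06, 0.95, 0, -1],
    [0.4, 0.06, 0.95, 0, -1]
  ]
}}

```text
clock: 20.85
position: [0.5534, -0.0274, 0.3233]
ee_rot: [0.069, 0.944, 0.004, 0.324]
ft_force: [0.2, 0.4, 1.4]
grip_width: 0.0
grasp_force: 0.0
```

```bash
python3 s.py; python3 -c "
from h import *
print(togo(bay(-80,0,200))[0],togo(bay(-45,0,133))[0],inbay(manip.get_obs()['position']))"
```

```text
20.85 [ 0.5534 -0.0274  0.3233] [-0.474 -0.368  0.299  2.088  0.343  0.78   1.099] [[-0.781, 0.127, 0.611], [0.133, 0.99, -0.037], [-0.61, 0.052, -0.791]]
[ 0.35  -0.008  0.769] [ 0.438 -0.033  1.265] [-108.87606047   -5.4914203   323.27870806]
```

Emit:
{"method": "carry_out", "body": {
  "deltas": [
    [0.15, 0, 0.4, 0, -1],
    [0.35, 0, 0.77, 0, -1],
    [0.35, 0, 0.77, 0, -1],
    [0.35, 0, 0.77, 0, -1]
  ]
}}

```text
clock: 21.35
position: [0.5852, -0.0249, 0.204]
ee_rot: [0.07, 0.943, 0.005, 0.326]
ft_force: [0.4, 0.4, 1.0]
grip_width: -0.002
grasp_force: 0.0
```

```bash
python3 s.py; python3 -c "
from h import *
for b in [(-45,0,133),(-12,0,133),(10,0,133),(27,0,131),(38,0,124),(41,0,106)]: print(b,togo(bay(*b))[0])
print(inbay(manip.get_obs()['position']))"
```

```text
21.35 [ 0.5852 -0.0249  0.204 ] [-0.47  -0.174  0.355  2.212  0.364  0.458  1.049] [[-0.777, 0.128, 0.616], [0.134, 0.99, -0.036], [-0.615, 0.055, -0.787]]
(-45, 0, 133) [ 0.119 -0.035  0.506]
(-12, 0, 133) [-0.054 -0.036  0.641]
(10, 0, 133) [-0.17  -0.037  0.732]
(27, 0, 131) [-0.251 -0.039  0.812]
(38, 0, 124) [-0.28  -0.042  0.894]
(41, 0, 106) [-0.222 -0.048  1.   ]
[-77.61977626   1.20073792 204.01478781]
```

Emit:
{"method": "carry_out", "body": {
  "deltas": [
    [0.12, -0.03, 0.3, 0, -1],
    [0.12, -0.03, 0.5, 0, -1],
    [0.12, -0.03, 0.5, 0, -1],
    [0.03, -0.03, 0.58, 0, -1],
    [-0.05, -0.03, 0.64, 0, -1],
    [-0.11, -0.03, 0.69, 0, -1],
    [-0.17, -0.03, 0.73, 0, -1],
    [-0.17, -0.03, 0.73, 0, -1]
  ]
}}

```text
clock: 22.35
position: [0.6707, -0.0369, 0.1309]
ee_rot: [0.07, 0.943, 0.005, 0.326]
ft_force: [0.2, 0.6, 0.1]
grip_width: 0.001
grasp_force: 0.0
```

```bash
python3 s.py; python3 -c "
from h import *
for b in [(10,0,133),(27,0,131),(38,0,124),(41,0,106)]: print(b,togo(bay(*b))[0])
print(inbay(manip.get_obs()['position']),manip.get_obs()['ft_force'])
p=camera('side');save(p,'push1');cv2.imwrite('pics/push1.png',cv2.resize(p['img'][100:300,180:400,::-1],(770,600)[:2],interpolation=2))"
```

```text
22.35 [ 0.6707 -0.0369  0.1309] [-0.386  0.156  0.364  2.088  0.033  0.247  1.349] [[-0.778, 0.128, 0.615], [0.135, 0.99, -0.036], [-0.613, 0.055, -0.788]]
(10, 0, 133) [-0.016 -0.004 -0.006]
(27, 0, 131) [-0.097 -0.006  0.074]
(38, 0, 124) [-0.126 -0.009  0.156]
(41, 0, 106) [-0.068 -0.015  0.263]
[  8.68869487   0.73892803 130.9086604 ] [0.20319236 0.61736585 0.05294985]
```

View pics/push1.png

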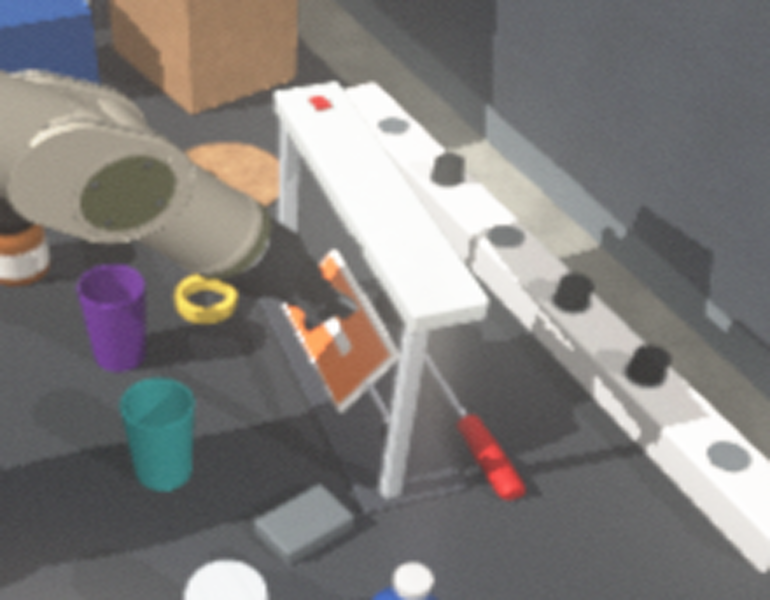

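The picture shows the leaning gripper pushing the orange panel back (tip at about 340,310). The panel has turned roughly 35–40°, and the gripper is clear of the lamp. I'll continue along the arc.

Emit:
{"method": "carry_out", "body": {
  "deltas": [
    [-0.05, 0, 0.04, 0, -1],
    [-0.1, 0, 0.07, 0, -1],
    [-0.12, 0, 0.12, 0, -1],
    [-0.12, 0, 0.16, 0, -1],
    [-0.1, -0.01, 0.21, 0, -1],
    [-0.07, -0.01, 0.26, 0, -1],
    [-0.07, -0.01, 0.26, 0, -1]
  ]
}}

```text
clock: 23.28
position: [0.7007, -0.0416, 0.1027]
ee_rot: [0.07, 0.944, 0.004, 0.323]
ft_force: [0.3, -0.3, -0.2]
grip_width: 0.0
grasp_force: 0.0
```

```bash
python3 s.py; python3 -c "
from h import *
print(inbay(manip.get_obs()['position']))
for c in('side','scene'):
  p=camera(c);C=inbay(cloud(p))
  m=(p['depth']>0)&(abs(C[...,1])<78)&(abs(C[...,1])>45)&(abs(C[...,0])<50)&(C[...,2]>55)&(C[...,2]<155)
  B=C[m];print(c,len(B),np.polyfit(B[:,0],B[:,2],1),np.percentile(B,[2,98],axis=0).round(0))
"
```

```text
23.27 [ 0.7007 -0.0416  0.1027] [-0.297  0.266  0.292  2.026 -0.07   0.204  1.446] [[-0.781, 0.129, 0.611], [0.134, 0.99, -0.037], [-0.61, 0.053, -0.791]]
[ 39.04461692   0.18129079 102.68894042]
side 185 [ -0.39082828 110.24667512] [[-42. -77.  96.]
 [ 37. -45. 127.]]
scene 284 [ -0.40944235 109.22809526] [[-33. -74.  91.]
 [ 42.  77. 123.]]
```

Emit:
{"method": "carry_out", "body": {
  "deltas": [
    [0, 0, -0.2, 0, -1],
    [0, 0, -0.5, 0, -1],
    [0, 0, -0.8, 0, -1],
    [0.1, 0, -1, 0, -1],
    [0.1, 0, -1, 0, -1]
  ]
}}

```text
clock: 24.0
position: [0.5972, -0.0335, 0.2153]
ee_rot: [0.07, 0.943, 0.006, 0.326]
ft_force: [0.2, 0.5, 0.4]
grip_width: -0.003
grasp_force: 0.0
```

```bash
python3 s.py; python3 -c "
from h import *
for b in [(-85,0,180),(-78,0,104),(-43,0,100),(-30,0,112),(-20,0,125),(-10,0,131)]: print(b,togo(bay(*b))[0])
print(inbay(manip.get_obs()['position']))"
```

```text
24.0 [ 0.5972 -0.0335  0.2153] [-0.493 -0.162  0.402  2.173  0.317  0.476  1.115] [[-0.778, 0.128, 0.615], [0.135, 0.99, -0.035], [-0.613, 0.056, -0.788]]
(-85, 0, 180) [0.253 0.026 0.104]
(-78, 0, 104) [ 0.527 -0.003  0.532]
(-43, 0, 100) [ 0.359 -0.006  0.696]
(-30, 0, 112) [ 0.241 -0.002  0.686]
(-20, 0, 125) [0.135 0.003 0.659]
(-10, 0, 131) [0.058 0.004 0.668]
[-64.63277439  -5.73319054 215.30345548]
```

Emit:
{"method": "carry_out", "body": {
  "deltas": [
    [0.25, 0, 0.1, 0, -1],
    [0.4, 0, 0.3, 0, -1],
    [0.53, 0, 0.53, 0, -1],
    [0.53, 0, 0.53, 0, -1],
    [0.53, 0, 0.53, 0, -1]
  ]
}}

```text
clock: 24.62
position: [0.5851, -0.0264, 0.1031]
ee_rot: [0.07, 0.943, 0.004, 0.325]
ft_force: [0.4, 0.2, 0.4]
grip_width: -0.002
grasp_force: 0.0
```

```bash
python3 s.py; python3 -c "
from h import *
for b in [(-43,0,100),(-30,0,112),(-20,0,125),(-10,0,131)]: print(b,togo(bay(*b))[0])
print(inbay(manip.get_obs()['position']))"
```

```text
24.62 [ 0.5851 -0.0264  0.1031] [-0.45   0.012  0.37   2.307  0.462  0.186  0.915] [[-0.78, 0.129, 0.613], [0.134, 0.99, -0.037], [-0.612, 0.054, -0.789]]
(-43, 0, 100) [-0.169 -0.     0.157]
(-30, 0, 112) [-0.287  0.003  0.147]
(-20, 0, 125) [-0.393  0.008  0.12 ]
(-10, 0, 131) [-0.47   0.01   0.129]
[-77.5471294   -0.28617519 103.07526284]
```

Emit:
{"method": "carry_out", "body": {
  "deltas": [
    [-0.08, 0, 0.08, 0, -1],
    [-0.17, 0, 0.16, 0, -1],
    [-0.23, 0, 0.15, 0, -1],
    [-0.29, 0, 0.15, 0, -1],
    [-0.34, 0, 0.13, 0, -1],
    [-0.39, 0, 0.12, 0, -1],
    [-0.43, 0, 0.12, 0, -1],
    [-0.47, 0, 0.13, 0, -1],
    [-0.47, 0, 0.13, 0, -1],
    [-0.47, 0, 0.13, 0, -1]
  ]
}}

```text
clock: 25.88
position: [0.651, -0.0363, 0.1293]
ee_rot: [0.07, 0.944, 0.004, 0.324]
ft_force: [-7.7, 1.4, 3.3]
grip_width: -0.001
grasp_force: 3.8
```

```bash
cat > sg.py <<'E'
from h import *
print(inbay(manip.get_obs()['position']).round(1),manip.get_obs()['ft_force'].round(1))
for c in('side','scene'):
  p=camera(c);C=inbay(cloud(p))
  m=(p['depth']>0)&(abs(C[...,1])<78)&(abs(C[...,1])>45)&(abs(C[...,0])<30)&(C[...,2]>62)&(C[...,2]<155)
  B=C[m];s=np.polyfit(B[:,2]-105,B[:,0],1);print(c,len(B),s,'theta',np.pi+np.arctan(s[0]),np.percentile(B,[2,98],axis=0).round(0).tolist(),p['img'][m].mean(0).round())
E
python3 sg.py
```

```text
[-10.9  -1.2 129.3] [-7.7  1.4  3.3]
side 153 [ 0.03570295 -4.77208195] theta 3.177280442311035 [[-6.0, -78.0, 68.0], [2.0, 75.0, 153.0]] [128. 150. 130.]
scene 184 [-0.02551537  4.41037748] theta 3.116082821208917 [[-3.0, -75.0, 65.0], [6.0, 78.0, 151.0]] [179. 121.  76.]
```

Emit:
{"method": "carry_out", "body": {
  "deltas": [
    [0.15, 0, -0.12, 0, -1],
    [0.3, 0, -0.3, 0, -1],
    [0.3, 0, -0.6, 0, -1],
    [0.3, 0, -0.9, 0, -1],
    [0.3, 0, -0.9, 0, -1],
    [0.3, 0, -0.9, 0, -1]
  ]
}}

```text
clock: 26.72
position: [0.5339, -0.0253, 0.2087]
ee_rot: [0.07, 0.943, 0.005, 0.324]
ft_force: [-1.1, 0.1, 0.2]
grip_width: 0.0
grasp_force: 0.0
```

```bash
python3 sg.py; python3 - <<'E'
from h import *
a=camera("scene");b=camera("side")
for cf,P in region("cup_mid",a,[.555,.366])[:1]: print(np.percentile(P,[1,50,99],axis=0).round(3).tolist(), circ(P[(P[:,2]>.112)]))
for n,p in(("a",a),("b",b)): 
    pass
cv2.imwrite("pics/end.png",cv2.resize(np.hstack([a["img"][120:340,170:430],b["img"][120:340,130:390]])[:,:,::-1],(800,340),interpolation=2))
E
```

```text
[-128.4   -6.1  208.7] [-1.1  0.1  0.2]
side 181 [ 0.03320799 -4.6509375 ] theta 3.1747884398140664 [[-6.0, -77.0, 65.0], [2.0, 76.0, 153.0]] [129. 159. 133.]
scene 189 [-0.02761936  4.47473525] theta 3.11398031775666 [[-3.0, -76.0, 64.0], [7.0, 77.0, 151.0]] [181. 123.  79.]
[[0.53, 0.339, 0.008], [0.571, 0.372, 0.087], [0.591, 0.399, 0.125]] (array([0.5606, 0.3688]), np.float64(0.0301))
```

View pics/end.png

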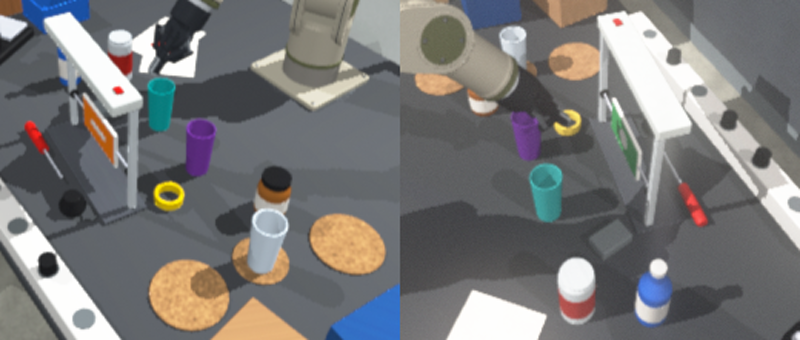

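The sign stands upright with green facing the robot (right view, about 625,145). The beaker stands on the smallest mat (left view, about 265,240), and the robot is clear of everything.

```bash
python3 -c "
from workcell import ticket; print(ticket.hand_in())"
```

```text
the job is handed in; nothing more can be done
None
```

The job is handed in: by my last measurements the beaker stands upright about 6 mm from the small cork mat's centre, the sign is at its far stop showing green to the robot, and the arm is clear; hand-in returned no verdict.

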